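# Reseat the vacuum filter cover on its key

## Task

The plate maker's vacuum pump is sucking air because the knurled filter cover was put back off its key. On the control box press the red key to stop the pump, let it come up, and then the blue key to vent it, pressing no other key; then take the knurled cover and turn it, pushing down lightly, until you feel its hidden keyways drop over the pins, and push it fully home on its seat against the spring. Finish while still holding the cover pushed fully home so that I can restart the pump and let the vacuum take it, and leave everything else on the stone where it is.

Things in the scene. Friction and masses are not known exactly. Their poses are not given: they have to be found in the camera images.
- cover: Filter cover: round cap, knurled aluminium collar 60 mm in diameter, 31 mm high, closed flat top (dark rim, pale sight glass), 0.11 to 0.23 kg. Origin: on its axis at the lower rim; z up. Loose, it sits over a 40 mm spigot (radial play 1 mm) on the canister. Its bore hides three keyways, 9 mm wide, 120 degrees apart; their angle is unmarked and cannot be told from its pose.
- cover_top (a point): Centre of the cover's top face, 31 mm above its lower rim; same axes as the cover. At the start the cover is off its key: it rests level on a lifter spring, lower rim 9.5 mm above the seat.
- pin_stop (a point): Point on the canister axis 7.5 mm above the seat: there the lower rim stops on three hidden pins (5 mm thick) when the cover is pushed down off its key. Turned clockwise seen from above by 15 to 80 degrees (differs each time; or 40 to 105 counterclockwise) the keyways come over the pins, with +-5 degrees of play, and the cover, pushed lightly, drops. If it binds on the way, ease it a few degrees.
- filter_seat (a point): Centre of the seat, a steel shoulder 58 mm in diameter on top of the upright aluminium canister (also 58 mm: fingers may pass down beside it), 110 mm above the stone; z up. Fully home the cover's lower rim lies on it. The lifter spring pushes the cover up with 3 N at rest, 5 N at the pins, 10 N fully home, so it rises again unless held down.
- vacuum_unit: Vacuum unit, fixed to the stone: grey base plate 150 x 490 mm with the filter canister at one end and, to +y of it, a green pump head (starting 112 mm from the canister's axis, 123 mm high, a dial gauge on it to 156 mm) and a grey motor (ends 400 mm from that axis). Origin: canister axis, on the stone; z up.
- control_box: Control box of the vacuum unit, fixed, 170 (x) x 125 (y) x 50 mm high, top level and white, with four round keys in a 52 mm square grid (which colour is where differs) and a black display strip on its far end. Origin: centre of its underside.
- key_red_top (a point): Centre of the top of the red key (stop): 26 mm in diameter in a black collar 42 mm in diameter, its top 68 mm above the stone and 6 mm above the collar; z up. Pressed straight down.
- key_red (a joint): Travel of the red key in m: 0 up, 0.006 fully down; sprung, about 1.5 N to start and 5 N fully down; counts as pressed beyond 0.004.
- key_blue_top (a point): Centre of the top of the blue key (vent (bleeds the vacuum)): 26 mm in diameter in a black collar 42 mm in diameter, its top 68 mm above the stone and 6 mm above the collar; z up. Pressed straight down.
- key_blue (a joint): Travel of the blue key in m: 0 up, 0.006 fully down; sprung, about 1.5 N to start and 5 N fully down; counts as pressed beyond 0.004.
- key_green_top (a point): Centre of the top of the green key (start, not to be pressed): 26 mm in diameter in a black collar 42 mm in diameter, its top 68 mm above the stone and 6 mm above the collar; z up. Pressed straight down.
- key_green (a joint): Travel of the green key in m: 0 up, 0.006 fully down; sprung, about 1.5 N to start and 5 N fully down; counts as pressed beyond 0.004.
- key_yellow_top (a point): Centre of the top of the yellow key (lamp, not to be pressed): 26 mm in diameter in a black collar 42 mm in diameter, its top 68 mm above the stone and 6 mm above the collar; z up. Pressed straight down.
- key_yellow (a joint): Travel of the yellow key in m: 0 up, 0.006 fully down; sprung, about 1.5 N to start and 5 N fully down; counts as pressed beyond 0.004.
- composing_stick: Steel composing stick with a line of type, 200 x 52 x 28 mm, lying flat. Origin: centre of underside. Not part of the job.
- brayer: Hand roller, black 100 mm roller (40 mm in diameter) and wooden handle, about 180 mm long, lying; handle to its own -x. Origin: under the roller. Not part of the job.
- old_element: Used filter element, cream pleated cylinder with black ends, 46 mm in diameter, 70 mm tall, standing. Origin: centre of underside. Not part of the job.
- ink_tin: Ink tin with a red band, 91 mm in diameter, 74 mm tall. Origin: centre of underside. Not part of the job.
- quoin_key: Steel T-shaped quoin key, 117 mm long, 76 mm over the T, lying flat. Not part of the job.
- furniture: Three wooden furniture bars in a small stack, 130 x 52 x 31 mm. Origin: centre of underside. Not part of the job.
There are look-alikes about, which are no part of the job. Leave any turquoise look-alike of the cover alone.

How it is judged (in metres and radians):
On the way, in this order (a step that is already met when the one before it is completed fails the run):
1. the red stop key is pressed down (value of joint key_red above 0.004 m and value of joint key_blue below 0.002 m), for 0.02 s.
2. then, with the red key up again, the blue vent key is pressed down (value of joint key_blue above 0.004 m and value of joint key_red below 0.002 m), for 0.02 s.
3. then the cover has dropped over its pins: its lower rim is less than 4.5 mm above the seat (z of cover in the frame of filter_seat below 0.0045 m), for 0.2 s.
At the end, for the whole second after the job is handed in: The cover is fully home on the seat: lower rim within 2 mm of the seat, axis within 3 mm of the seat's axis, level within 0.06 rad, at rest, and the gripper's fingers still hold it there (contact of more than 3 N); all four keys are up (z of cover in the frame of filter_seat below 0.002 m and horizontal distance between cover and filter_seat below 0.003 m and angle between the z axis of cover and the z axis of filter_seat, either way round below 0.06 rad and contact force between the fingers and cover above 3 N and linear speed of cover below 0.01 m/s and value of joint each of key_red, key_blue, key_green, key_yellow below 0.002 m); the arm keeps its last pose, push and grip.
It fails at once if the green or the yellow key is pressed (value of joint any of key_green, key_yellow above 0.003 m).
It fails at once if something else on the stone is displaced by more than 3 cm (distance of any of composing_stick, brayer, old_element, ink_tin, quoin_key, furniture from where it was at the start of the episode above 0.03 m).
It also fails if it takes over 54 s, if anything falls off the work surface, if the arm or the gripper's body presses on something with over 40 N, if the wrist force passes 120 N, or if a joint passes its speed limit or range.

## Robot

A 6-joint arm with a two-finger parallel gripper is mounted at the origin on the work surface. World frame = base frame: x ahead of the robot, y to its left, z up, the work surface at z = 0. Lengths are in mm, angles in rad, forces in N, time in s.
With the tool pointing down it reaches from about 350 to 875 mm from the base axis. Payload 4.2 kg.
Tool frame: the origin (TCP) lies between the finger pads; the fingertips stand 17 mm ahead of it and the grasp point (between the pads) lies 2 mm behind it (nose_length is the distance from the TCP to the fingertips, in mm); z points along the fingers, y is the direction in which the jaws open and shut (so a half turn about z gives the same grasp; the last joint's range is limited). The gripper opens to 85 mm and grips with 20 to 120 N. Pads are 22 mm wide; open, the fingers measure 114 mm over their backs; the gripper's body (76 mm by 85 mm) begins 54 mm behind the grasp point. The pads swing forward as they close: fully open they stand 13 mm farther back than shut.
Start: joints at [-0.941, 0.385, 0.008, 0, -1.194, -0.259], TCP at [226.49, -582.496, 209.812] pointing down, gripper open.
Joint ranges: [-3.14, 3.14], [-1.21, 2.06], [-1.07, 1.41], [-3.16, 2.05], [-2.99, -0.16], [-3.1, 3.1]. Speed limits (rad/s): [2.79, 2.79, 3.14, 3.14, 3.14, 3.14].

## Interface

Orientations are given as a unit quaternion [x, y, z, w].
In Python, from bench import * gives the robot as it stands.
- The arm moves only by the tool jog_arm, never from a script. Its argument "increments" is a list of rows, each a list of 4 numbers: the shift along the tool's x, y, z in m, then the turn about the tool's z in degrees. A call has 1 to 10 rows; each row is the pose to reach, as a shift and turn from the pose measured when the call began, along the tool's axes at that moment; what a row does not reach only later rows make up. A row lasts 1/8 s, in which the tool goes at most 62.5 mm and 10.7 degrees, less where a joint would pass 70% of its speed; a pose out of reach is approached as far as the arm can. A call with a gripper value outside its range is refused whole. "hand" is the gripper's target within -1 to 1 (fully open at 1, half-way at 0, shut at -1), set as the call begins (left out, the last holds). The fingers move at their own pace and stop on an object; the grip force is fixed at half the most. Time passes only in rows, so rows that repeat a pose let the fingers close. It gives the time, the measured TCP pose, the force and the opening at its end, in the units of the state.
- read_state(): the state, without advancing time (a new reading comes with each control period).
- get_image(name): name is "scene" or "top"; returns the picture (384x512x3 uint8, red, green, blue); there is no depth.
- calibration(name): a dict with "fx", "fy", "cx", "cy" (pixels), "position" and "rotation" of the camera in the world. Camera axes: x right, y up, looking along -z (the intrinsics and any distortion apply to the point x, -y, -z); pixel columns grow to the right and rows downward; lengths in mm; the calibration is good to about 2 mm. A picture is of the moment at which its call begins. calibration takes no time and is no camera call.
- job_done(): hands the job in, once; it reports no verdict.
The state is a dict: "clock": time; "joints": joint angles; "joint_vel": joint speeds; "joint_efforts": joint torques, N m; "position": TCP position; "ee_rot": TCP orientation; "contact_force": force on the tool from outside, world axes, zero at the start; "wrist_torque": the same for the moment, N m; "gripper_width": finger opening in mm.
Only numpy, scipy, OpenCV 4.12 (cv2) and the standard library are available. Lean on these libraries where they do the work, as an engineer would, in place of code of your own. Each camera call takes 0.05 s, during which the arm holds its last target.

## Working session

There is one attempt and no reset: what is moved stays moved. The work goes in short steps, Python scripts to look and compute and a tool call to move; the robot and the scene stay as the last step left them, time stands still between calls to the robot, and variables do not carry over. Pictures are saved under pics/ and viewed, and the job is handed in when it is done.

Besides the shell and the picture viewer there is one more tool, called after ">>>" in YAML: its name, and indented under it one key for each argument. jog_arm: Moves the arm, as the interface text tells. Its arguments: {"type":"object","properties":{"increments":{"type":"array"},"hand":{"type":"number"}},"required":["increments"]}

```bash
mkdir -p pics; ls; python3 - <<'E'
from bench import *
import cv2
for n in("scene","top"):
    im=get_image(n); cv2.imwrite(f"pics/{n}0.png",im[:,:,::-1]); print(n,calibration(n))
print(read_state())
E
```

```text
pics
scene {'fx': 374.2349901339949, 'fy': 374.2349901339949, 'cx': 259.2664631901512, 'cy': 189.9117261321608, 'position': array([1069.79966682, -404.00516939,  818.51680571]), 'rotation': array([0.31525638, 0.16214772, 0.42717373, 0.83177169])}
top {'fx': 478.6674308265316, 'fy': 478.6674308265316, 'cx': 249.02453623814708, 'cy': 195.8108503317205, 'position': array([ 413.9617295 ,  -62.66681707, 1141.8083731 ]), 'rotation': array([-0.05128107,  0.05727666,  0.70631327, -0.70371244])}
{'clock': 0.1, 'joints': array([-9.41406350e-01,  3.85478327e-01,  6.73991202e-03, -4.42251196e-04,
       -1.19402108e+00, -2.58584336e-01]), 'joint_vel': array([ 0.00135926, -0.00032739,  0.00276906,  0.00339334, -0.0001333 ,
       -0.0005172 ]), 'joint_efforts': array([ 2.10955095e-04, -3.93318486e+01,  1.88928455e+01,  4.19793025e+00,
       -2.60156878e-03,  1.06824390e-05]), 'position': array([ 226.27072634, -581.97905134,  208.82192125]), 'ee_rot': array([-1.84262211e-01,  9.82876611e-01,  9.74701108e-04, -2.36025019e-04]), 'contact_force': array([ 0.98589354, -0.15305681, -0.16266164]), 'wrist_torque': array([ 0.00256057, -0.00398569, -0.02999905]), 'gripper_width': 85.53530970506516}
```

View pics/scene0.png

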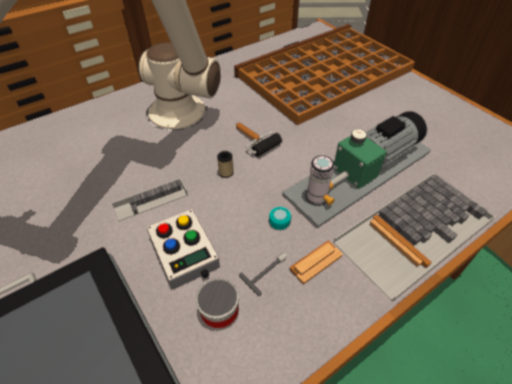

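View pics/top0.png

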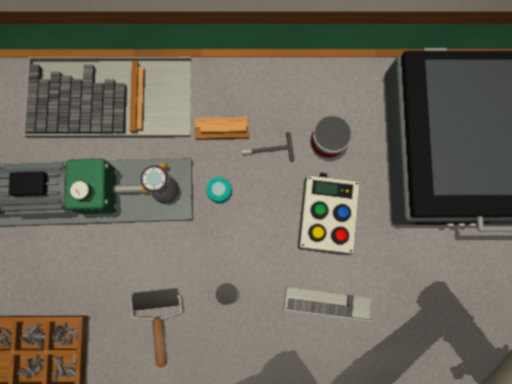

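The top view shows the keys: red (340,235), blue (343,213), green (320,210), yellow (317,232). The cover top is near (153,178), and the turquoise look-alike is at (219,189). In the scene view the red key is at (164,229), blue at (171,244), and the cover at (322,163).

```bash
cat > h.py <<'E'
from bench import *
import numpy as np, cv2
from scipy.spatial.transform import Rotation as R
def ray(n,u,v):
    c=calibration(n); d=np.array([(u-c['cx'])/c['fx'],-(v-c['cy'])/c['fy'],-1])
    return np.array(c['position']),R.from_quat(c['rotation']).apply(d)
def onz(n,u,v,z):
    p,d=ray(n,u,v); return p+d*(z-p[2])/d[2]
def tri(a,b):
    A=np.zeros((3,3));B=np.zeros(3);L=[]
    for n,(u,v) in (("scene",a),("top",b)):
        p,d=ray(n,u,v);d=d/np.linalg.norm(d);M=np.eye(3)-np.outer(d,d);A+=M;B+=M@p
    return np.linalg.solve(A,B)
E
python3 - <<'E'
from h import *
ims={n:cv2.imread(f"pics/{n}0.png") for n in("scene","top")}
box={"scene":(145,205,215,275),"top":(300,175,360,255)}
hs={"red":[(0,6),(174,180)],"yellow":[(22,34)],"green":[(45,85)],"blue":[(100,125)]}
for k,rs in hs.items():
    P={}
    for n in ims:
        x0,y0,x1,y1=box[n]; h=cv2.cvtColor(ims[n],cv2.COLOR_BGR2HSV)[y0:y1,x0:x1]
        m=sum(cv2.inRange(h,(a,150,80),(b,255,255)) for a,b in rs)
        N,l,s,c=cv2.connectedComponentsWithStats(m); i=1+np.argmax(s[1:,4]); P[n]=c[i]+[x0,y0]
        print(k,n,P[n].round(1),s[i,2:],onz(n,*P[n],68).round(1))
    print("  tri",tri(P["scene"],P["top"]).round(1))
for n,b in(("scene",(280,140,360,220)),("top",(125,150,205,220))):
    x0,y0,x1,y1=b; cv2.imwrite(f"pics/crop_{n}.png",cv2.resize(ims[n][y0:y1,x0:x1],None,fx=7,fy=7,interpolation=cv2.INTER_CUBIC))
E
```

```text
red scene [163.1 228.3] [11 10 94] [ 494.2 -282.5   68. ]
red top [340.8 234.6] [ 13  12 128] [ 491.6 -278.    68. ]
  tri [ 491.4 -280.4   63.3]
yellow scene [183.1 220.1] [11  9 83] [ 500.3 -230.6   68. ]
yellow top [317.7 231.9] [ 13  13 132] [ 497.8 -226.1   68. ]
  tri [ 497.5 -228.2   63.4]
green scene [190.9 235. ] [11  9 75] [ 551.3 -236.5   68. ]
green top [319.9 208.9] [11 11 98] [ 549.9 -232.4   68. ]
  tri [ 549.7 -234.4   64.5]
blue scene [170.2 243.9] [12  9 86] [ 545.3 -288.9   68. ]
blue top [342.6 211.6] [ 12  12 117] [ 543.4 -283.8   68. ]
  tri [ 543.2 -286.5   63.6]
```

View pics/crop_scene.png

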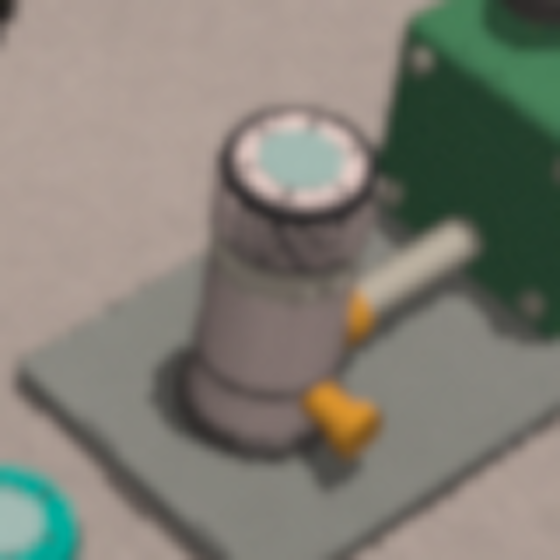

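View pics/crop_top.png

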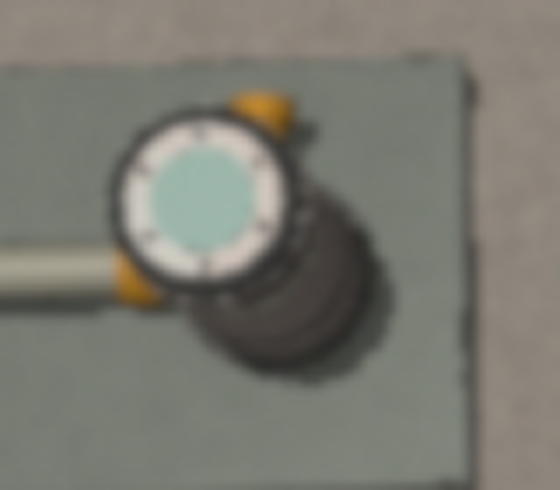

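The crops show the cover's teal sight glass centred in the white ring and dark rim. In the scene view it is at about (322.7,162.6) and in the top view at about (153.9,178.4). I'll take its centroid next.

```bash
python3 - <<'E'
from h import *
ims={n:cv2.imread(f"pics/{n}0.png") for n in("scene","top")}
P={}
for n,b in(("scene",(308,150,338,175)),("top",(138,162,170,195))):
    x0,y0,x1,y1=b; c=ims[n][y0:y1,x0:x1].astype(int)
    # bright disc (ring+glass)
    m=((c[:,:,1]>135)).astype(np.uint8)
    N,l,s,cc=cv2.connectedComponentsWithStats(m); i=1+np.argmax(s[1:,4])
    k=max(cv2.findContours((l==i).astype(np.uint8),0,1)[0],key=len); e=cv2.fitEllipse(k)
    P[n]=np.array(e[0])+[x0,y0]
    g=(c[:,:,1]-c[:,:,2]>12).astype(np.uint8);N,l,s,cc=cv2.connectedComponentsWithStats(g); j=1+np.argmax(s[1:,4])
    print(n,P[n],e[1],s[i],"glass",cc[j]+[x0,y0],s[j],onz(n,*P[n],150.5).round(1),onz(n,*(cc[j]+[x0,y0]),150.5).round(1))
print(tri(P["scene"],P["top"]))
s=read_state();r=R.from_quat(s['ee_rot']).as_matrix();print(r.round(3))
E
```

```text
scene [319.63630104 159.71858788] (22.250198364257812, 29.601350784301758) [26  1  4 16 34] glass [322.51666667 162.1       ] [10  9 10  7 60] [594.9 126.6 150.5] [605.8 126.7 150.5]
top [153.46694469 177.99723244] (20.731496810913086, 21.74684715270996) [  9   9  14  15 161] glass [153.39751553 178.11180124] [  9   9  14  15 161] [606.  129.5 150.5] [605.8 129.6 150.5]
[602.08142757 124.4200856  158.52472899]
[[-0.932 -0.362 -0.001]
 [-0.362  0.932  0.002]
 [ 0.     0.002 -1.   ]]
```

Both views agree to a few mm: red key (493,-280), blue (544.5,-286.3), cover axis (606,128). First I'll shut the gripper and move above red.

>>> jog_arm:
  increments:
    - [-0.05, 0.026, 0, 0]
    - [-0.1, 0.052, 0, 0]
    - [-0.153, 0.079, 0, 0]
    - [-0.204, 0.105, 0.02, 0]
    - [-0.255, 0.132, 0.04, 0]
    - [-0.306, 0.158, 0.06, 0]
    - [-0.358, 0.185, 0.08, 0]
    - [-0.358, 0.185, 0.1, 0]
    - [-0.358, 0.185, 0.1, 0]
    - [-0.358, 0.185, 0.1, 0]
  hand: -1

```text
clock: 1.35
position: [492.9, -280.3, 109.7]
ee_rot: [-0.184, 0.983, 0.001, -0.0]
contact_force: [-0.0, -0.4, 0.4]
gripper_width: 0.2
```

```bash
python3 - <<'E'
from h import *
a=[]
for n,b in(("scene",(125,180,225,280)),("top",(280,160,380,260))):
    im=get_image(n)[:,:,::-1];x0,y0,x1,y1=b
    a.append(cv2.resize(im[y0:y1,x0:x1],(400,400),interpolation=cv2.INTER_CUBIC))
cv2.imwrite("pics/p1.png",np.hstack(a))
E
```

```text
(no output)
```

View pics/p1.png

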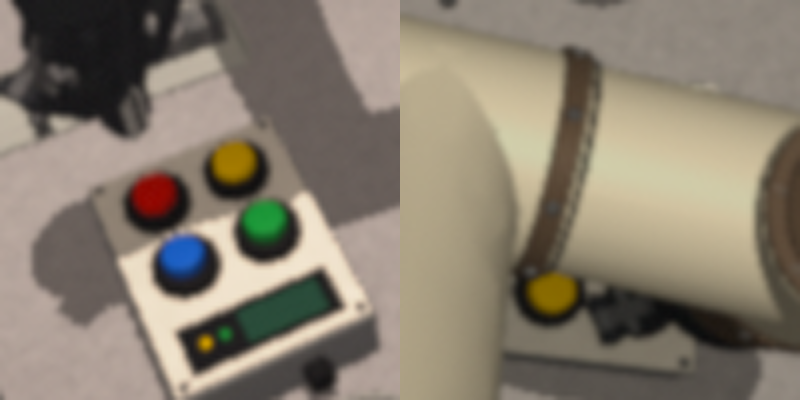

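The scene crop shows the closed tip at about (130,135), full-frame (157.5,213.5). It is up and to the left of the red key at (154,195) in the crop. I'll check whether that fits a tip 25 mm above the key.

```bash
python3 - <<'E'
from h import *
def proj(n,p):
    c=calibration(n);q=R.from_quat(c['rotation']).inv().apply(np.array(p)-c['position']);return c['cx']+c['fx']*q[0]/-q[2],c['cy']-c['fy']*q[1]/-q[2]
for z in(68,87,92.7,100): print(z,proj("scene",(492.9,-280.3,z)))
print(onz("scene",157.5,213.5,92.7))
E
```

```text
68 (np.float64(163.66896689315493), np.float64(227.5651255843863))
87 (np.float64(162.1655628712519), np.float64(222.95506737029348))
92.7 (np.float64(161.7052966268778), np.float64(221.54370079841175))
100 (np.float64(161.10943469245603), np.float64(219.71654178777584))
[ 464.47488365 -277.84570069   92.7       ]
```

```bash
python3 - <<'E'
from h import *
def proj(n,p):
    c=calibration(n);q=R.from_quat(c['rotation']).inv().apply(np.array(p)-c['position']);return np.array([c['cx']+c['fx']*q[0]/-q[2],c['cy']-c['fy']*q[1]/-q[2]])
s=read_state();p=s['position'];print(p,s['gripper_width'],s['joints'])
a=[]
for n,b in(("scene",(135,190,185,240)),("top",(315,215,365,265))):
    im=get_image(n)[:,:,::-1];x0,y0,x1,y1=b
    c=cv2.resize(im[y0:y1,x0:x1],(400,400),interpolation=cv2.INTER_CUBIC)
    c=cv2.convertScaleAbs(c,alpha=2.2)
    for dz in (0,-17,-41):
        q=(proj(n,p+[0,0,dz])-[x0,y0])*8+4;cv2.drawMarker(c,tuple(int(t) for t in q),(255,0,255),0,14); print(n,dz,q)
    a.append(c)
cv2.imwrite("pics/p2.png",np.hstack(a))
E
```

```text
[ 493.00842918 -280.56932875  110.19745722] -0.31127929499183626 [-0.23259417  0.37895893 -0.27265822 -0.00167709 -0.91853626 -0.96768948]
scene 0 [205.44905368 221.67016614]
scene -17 [216.66146186 256.01378498]
scene -41 [231.96236264 302.88046121]
top 0 [251.09912051 143.7852137 ]
top -17 [238.19742226 148.58278806]
top -41 [220.67040955 155.10031351]
```

View pics/p2.png

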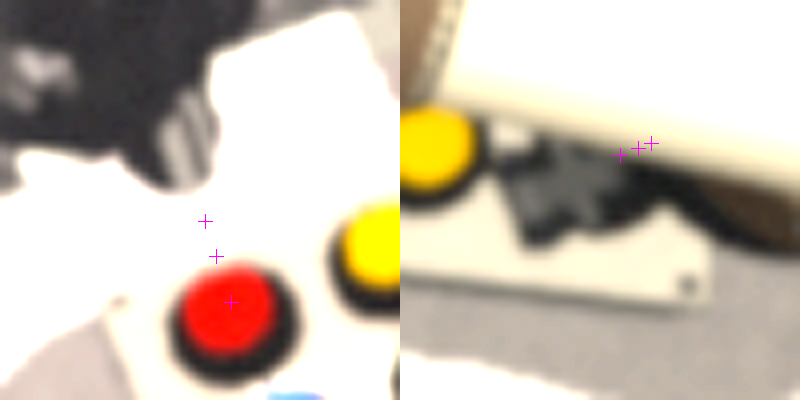

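The tip seems displaced from the prediction (about 8 px up in the scene view), so I won't press yet. I'll check the frame first.

```bash
cat >> h.py <<'E'
def proj(n,p):
    c=calibration(n);q=R.from_quat(c['rotation']).inv().apply(np.array(p)-c['position']);return np.array([c['cx']+c['fx']*q[0]/-q[2],c['cy']-c['fy']*q[1]/-q[2]])
E
python3 - <<'E'
from h import *
s=read_state();p=s['position']
im=get_image("scene")[:,:,::-1]
c=cv2.resize(im[60:260,50:250],(600,600),interpolation=cv2.INTER_CUBIC);c=cv2.convertScaleAbs(c,alpha=1.5,beta=10)
for q in [p+[0,0,d] for d in(-17,0,54,100,150)]+[[0,0,0],[0,0,150]]+[(100*np.cos(a),100*np.sin(a),0) for a in np.arange(0,6.3,.7)]:
    t=(proj("scene",q)-[50,60])*3+1;cv2.drawMarker(c,tuple(int(v) for v in t),(255,0,255),0,10)
cv2.imwrite("pics/p3.png",c)
E
```

```text
(no output)
```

View pics/p3.png

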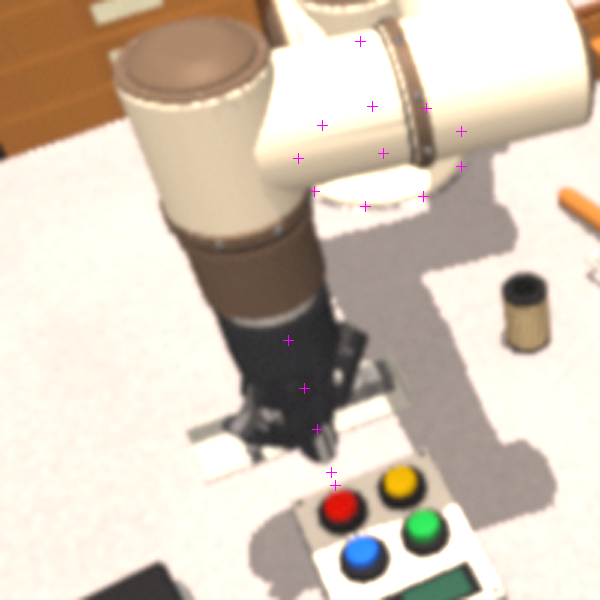

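The tool axis lines up, but the visible tip is about 27 crop px short of its mark. It could be higher along the axis or shifted in x. I'll move to open space where both cameras see the fingertips and triangulate.

>>> jog_arm:
  increments:
    - [0, 0, -0.05, 0]
    - [0.06, -0.05, -0.05, 0]
    - [0.118, -0.104, -0.05, 0]
    - [0.118, -0.104, -0.05, 0]
    - [0.118, -0.104, -0.05, 0]
    - [0.118, -0.104, -0.05, 0]

```text
clock: 2.35
position: [420.3, -419.9, 159.9]
ee_rot: [-0.183, 0.983, 0.001, 0.001]
contact_force: [-0.0, -0.9, 0.0]
gripper_width: 0.1
```

```bash
python3 - <<'E'
from h import *
s=read_state();p=s['position'];print(p)
a=[]
for n in("scene","top"):
    im=get_image(n)[:,:,::-1];cv2.imwrite(f"pics/f4_{n}.png",im)
    t=proj(n,p);x0=int(np.clip(t[0]-50,0,412));y0=int(np.clip(t[1]-60,0,284));print(n,x0,y0,t)
    c=cv2.convertScaleAbs(cv2.resize(im[y0:y0+100,x0:x0+100],(400,400),interpolation=cv2.INTER_CUBIC),alpha=1.5,beta=10)
    for d in(-17,0,54):
        t=(proj(n,p+[0,0,d])-[x0,y0])*4+2;cv2.drawMarker(c,tuple(int(v) for v in t),(255,0,255),0,10)
    a.append(c)
cv2.imwrite("pics/p4.png",np.hstack(a))
E
```

```text
[ 420.29258477 -419.9391688   159.90185339]
scene 34 151 [ 84.45551991 211.57067175]
top 370 206 [420.57141762 266.05006879]
```

View pics/p4.png

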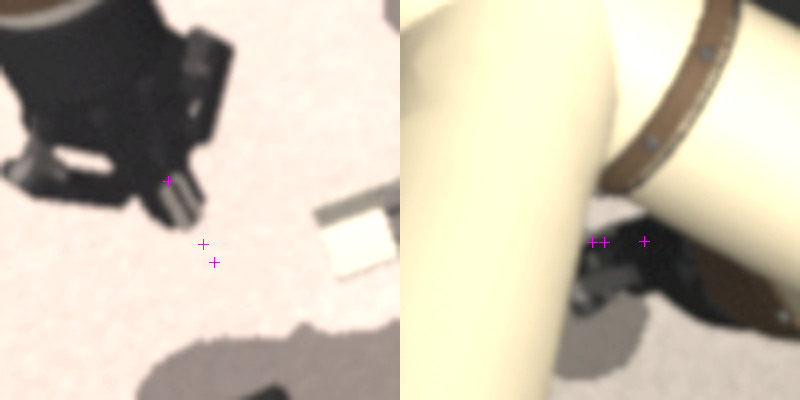

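```bash
python3 - <<'E'
from h import *
print(tri((80,207.6),(416,283)))
a=[]
for n,(x0,y0) in(("scene",(40,150)),("top",(390,230))):
    im=cv2.imread(f"pics/f4_{n}.png")
    c=cv2.resize(im[y0:y0+66,x0:x0+66],(400,400),interpolation=cv2.INTER_LANCZOS4); a.append(cv2.convertScaleAbs(c,alpha=1.8,beta=20))
cv2.imwrite("pics/p5.png",np.hstack(a))
E
```

```text
[ 384.39379226 -420.82239794  138.5706863 ]
```

View pics/p5.png

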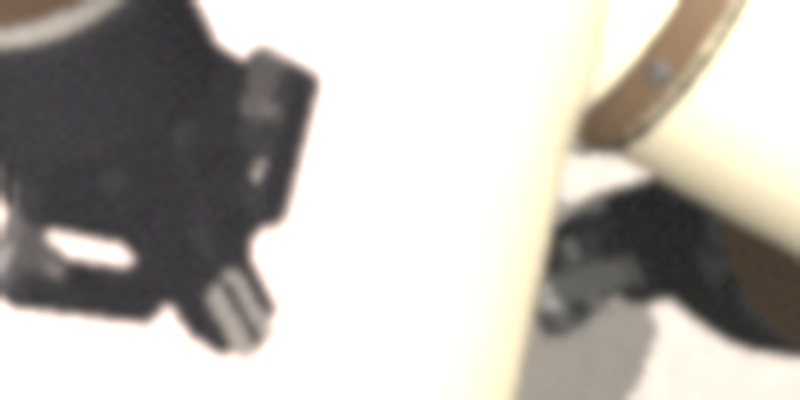

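View pics/f4_top.png

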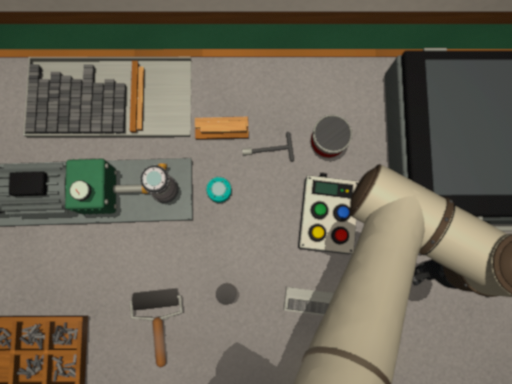

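View pics/f4_scene.png

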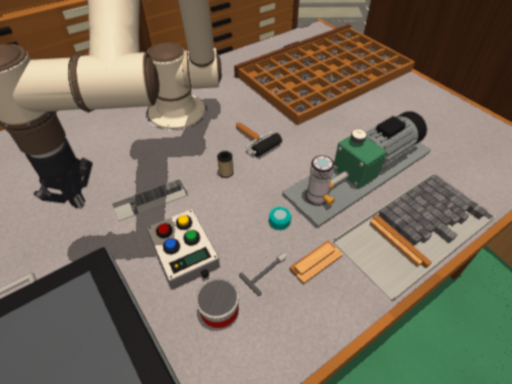

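Both views put the tip at about (384,-421,139). The height is right, but x is about 30 mm short of the report. I'll check the robot base in the image to see whether this is a constant frame offset.

```bash
python3 - <<'E'
from h import *
im=cv2.imread("pics/f4_scene.png")
x0,y0=120,30
c=cv2.resize(im[y0:y0+120,x0:x0+120],(600,600),interpolation=cv2.INTER_CUBIC)
for dx,col in((0,(255,0,255)),(-32,(0,255,0))):
  for r,z in((80,0),(80,20)):
    pts=np.array([(proj("scene",(dx+r*np.cos(a),r*np.sin(a),z))-[x0,y0])*5+2 for a in np.linspace(0,6.28,40)]).astype(int)
    cv2.polylines(c,[pts],True,col,1)
cv2.imwrite("pics/p6.png",c)
# box and plate check: known lines
E
```

```text
(no output)
```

View pics/p6.png

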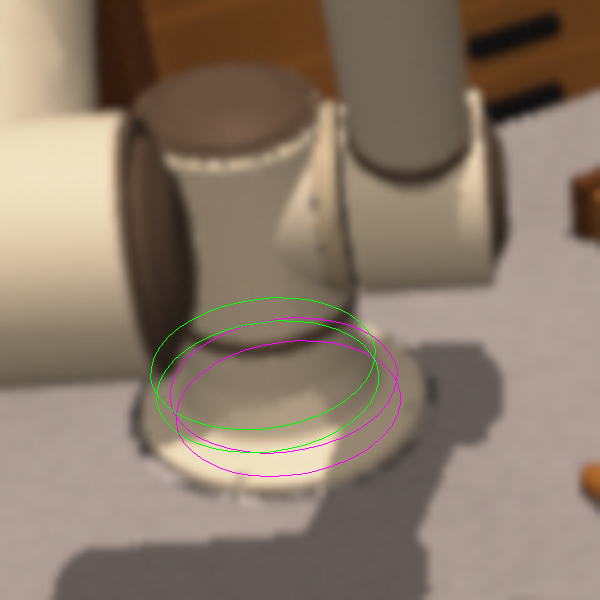

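The base sits where the calibration puts it, so the arm's reported pose has a bias of about -28 to -35 mm in x. I'll work by relative visual correction: go over red with that offset, look close to key height, then press.

>>> jog_arm:
  increments:
    - [-0.05, 0.03, 0, 0]
    - [-0.1, 0.06, 0, 0]
    - [-0.144, 0.092, 0, 0]
    - [-0.144, 0.092, 0.03, 0]
    - [-0.144, 0.092, 0.06, 0]
    - [-0.144, 0.092, 0.06, 0]
    - [-0.144, 0.092, 0.06, 0]

```text
clock: 3.32
position: [522.8, -281.3, 101.5]
ee_rot: [-0.185, 0.983, -0.0, 0.001]
contact_force: [0.0, -0.2, -0.5]
gripper_width: 0.2
```

```bash
cat > look.py <<'E'
from h import *
import sys
name=sys.argv[1];u,v=int(sys.argv[2]),int(sys.argv[3]);w=int(sys.argv[4])
s=read_state();p=s['position'];print(s['clock'],p,s['contact_force'],s['joints'])
a=[]
n="scene"
im=get_image(n)[:,:,::-1];cv2.imwrite(f"pics/{name}_{n}.png",im)
x0,y0=u-w//2,v-w//2;f=600/w
c=cv2.convertScaleAbs(cv2.resize(im[y0:y0+w,x0:x0+w],(600,600),interpolation=cv2.INTER_CUBIC),alpha=1.5,beta=10)
for d in(-17,0):
    t=(proj(n,p+[0,0,d])-[x0,y0]+.5)*f;cv2.drawMarker(c,tuple(int(v) for v in t),(255,0,255),0,10)
cv2.imwrite(f"pics/{name}.png",c)
im=get_image("top")[:,:,::-1];cv2.imwrite(f"pics/{name}_top.png",im)
E
python3 look.py a1 165 225 60
```

```text
3.325 [ 522.83328857 -281.28631276  101.51915488] [ 0.04032535 -0.16557953 -0.49289208] [-0.22156262  0.4275492  -0.21805688 -0.00111781 -0.92257023 -0.97667983]
```

View pics/a1.png

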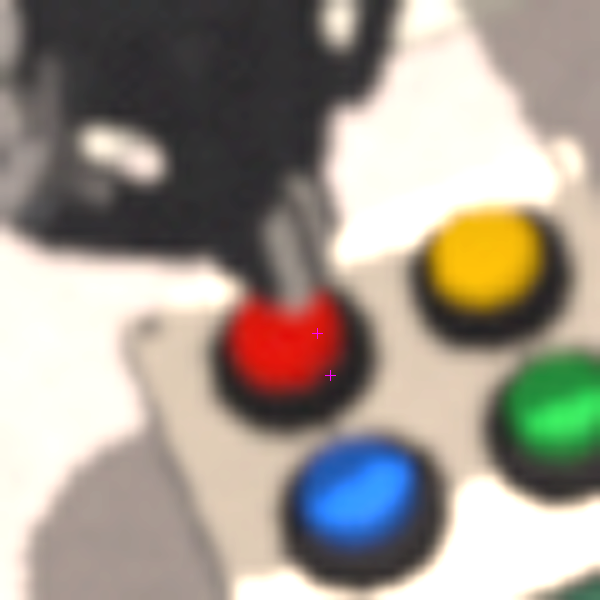

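View pics/a1_top.png

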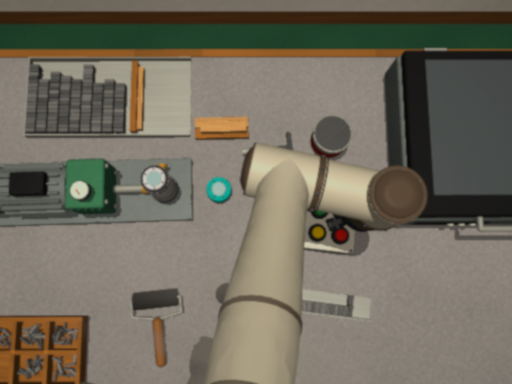

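In the scene crop the tip is at about (300,308), which is (164.5,225.3) full-frame, just above the red key at (285,340). I'll zoom the top view.

```bash
python3 - <<'E'
from h import *
im=cv2.imread("pics/a1_top.png");x0,y0=300,195
c=cv2.convertScaleAbs(cv2.resize(im[y0:y0+60,x0:x0+80],(800,600),interpolation=cv2.INTER_CUBIC),alpha=2,beta=10)
cv2.imwrite("pics/a1t.png",c)
print(onz("scene",164.5,225.3,84.5), onz("scene",164.5,225.3,80),onz("scene",163.3,228.3,68))
E
```

```text
[ 500.6312225  -278.39880982   84.5       ] [ 497.14185008 -277.62876122   80.        ] [ 494.38973892 -282.02119719   68.        ]
```

View pics/a1t.png

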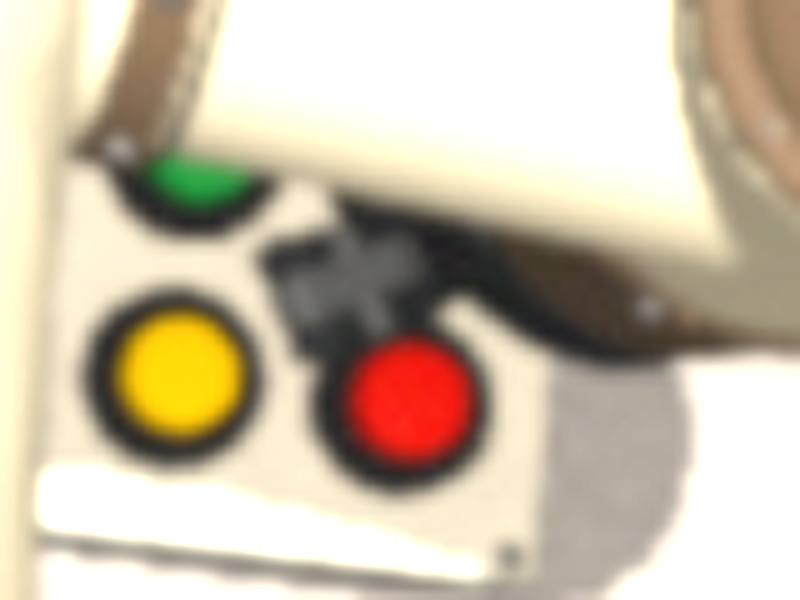

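```bash
python3 - <<'E'
from h import *
p=np.array([522.8,-281.3,101.5]);x0,y0=300,195
c=cv2.imread("pics/a1t.png")
for d in(-17,0,18,54,100):
    t=(proj("top",p+[0,0,d])-[x0,y0]+.5)*10;print(d,t);cv2.drawMarker(c,tuple(int(v) for v in t),(255,0,255),0,12,2)
r=R.from_quat([-0.185,.983,0,.001]).as_matrix()
for z in (56,90):
  for sx in(-38,38):
    for sy in(-42,42):
      t=(proj("top",p+r@[sx,sy,-z])-[x0,y0]+.5)*10;cv2.circle(c,tuple(int(v) for v in t),5,(255,0,0) if z==56 else (0,200,0),-1)
cv2.imwrite("pics/a1u.png",c)
E
```

```text
-17 [438.34818692 254.57823511]
0 [454.12165071 246.55153586]
18 [471.38443566 237.76696039]
54 [507.76492881 219.25388799]
100 [558.22554126 193.57581463]
```

View pics/a1u.png

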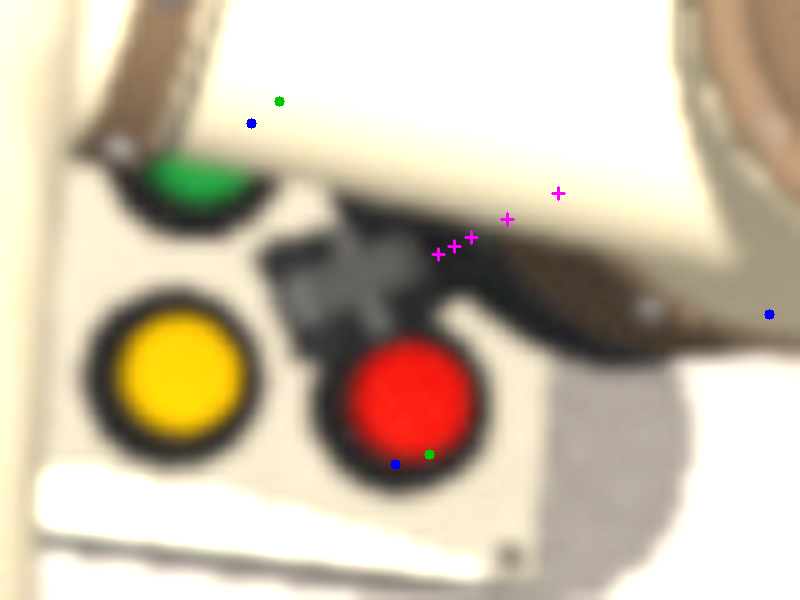

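Overlaying the top view shows the reported xy is right: the finger linkage appears where it should, 40 mm along +y of the reported axis. My earlier top-view "tip" was actually that linkage. So the tip is higher than nominal, not shifted. I'll go back to the nominal xy and descend carefully.

>>> jog_arm:
  increments:
    - [0.014, 0.006, 0, 0]
    - [0.0274, 0.0117, 0, 0]
    - [0.0274, 0.0117, 0.011, 0]
    - [0.0274, 0.0117, 0.011, 0]
    - [0.0274, 0.0117, 0.011, 0]

```text
clock: 4.05
position: [493.4, -280.7, 90.6]
ee_rot: [-0.185, 0.983, -0.0, 0.002]
contact_force: [0.8, -0.7, 0.2]
gripper_width: -0.2
```

```bash
python3 look.py a2 165 225 60;  python3 - <<'E'
from h import *
im=cv2.imread("pics/a2_top.png");x0,y0=300,195;p=read_state()['position']
c=cv2.convertScaleAbs(cv2.resize(im[y0:y0+60,x0:x0+80],(800,600),interpolation=cv2.INTER_CUBIC),alpha=2,beta=10)
for d in(-17,0):
    t=(proj("top",p+[0,0,d])-[x0,y0]+.5)*10;cv2.drawMarker(c,tuple(int(v) for v in t),(255,0,255),0,12,2)
cv2.imwrite("pics/a2t.png",c)
E
```

```text
4.05 [ 493.41851159 -280.71242157   90.56652613] [ 0.84212926 -0.66945442  0.20272451] [-0.23247873  0.40086142 -0.29623653 -0.00130286 -0.87017873 -0.96619797]
```

View pics/a2.png

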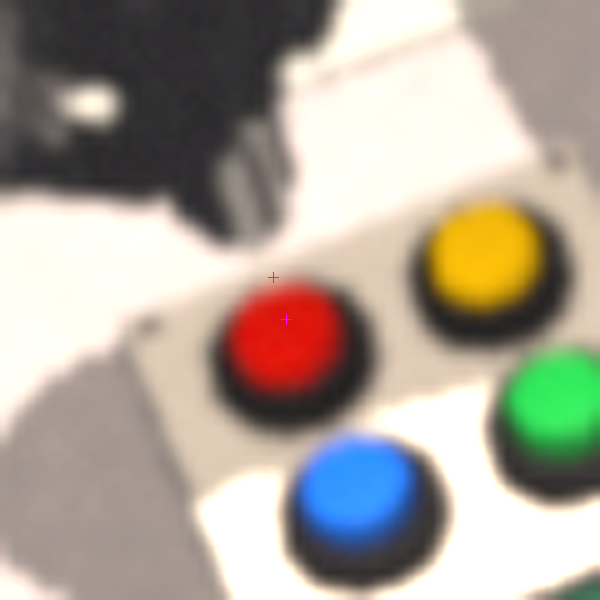

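View pics/a2t.png

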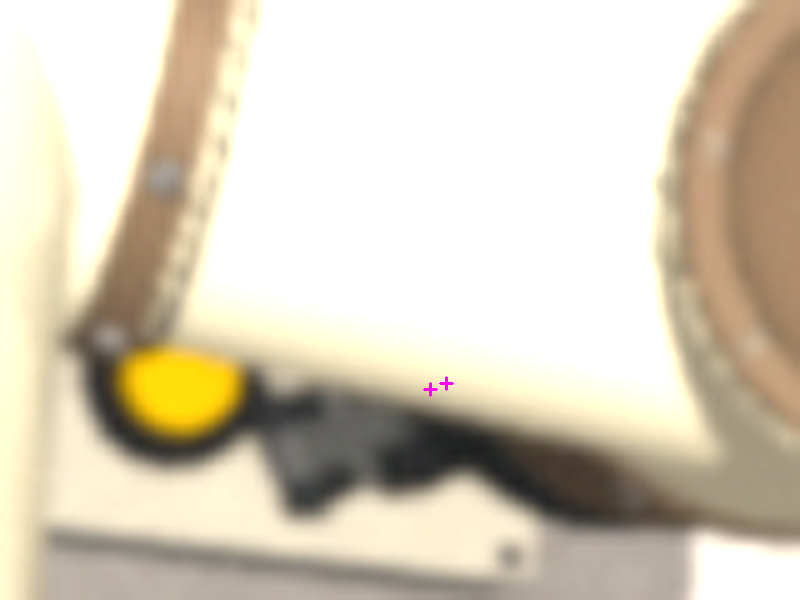

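The top view again puts the gripper at the reported xy, with the linkage corner about where predicted, and the tip clear of every key. I'll descend in small force-monitored steps.

>>> jog_arm:
  increments:
    - [0, 0, 0.003, 0]
    - [0, 0, 0.006, 0]
    - [0, 0, 0.009, 0]
    - [0, 0, 0.012, 0]
    - [0, 0, 0.012, 0]

```text
clock: 4.78
position: [493.4, -280.6, 78.4]
ee_rot: [-0.185, 0.983, -0.0, 0.002]
contact_force: [0.6, -0.8, 0.7]
gripper_width: -0.2
```

```bash
python3 look.py a3 165 225 60
```

```text
4.775 [ 493.39794242 -280.61790273   78.41452717] [ 0.58753997 -0.77552564  0.73652872] [-0.23238765  0.41564277 -0.30904371 -0.00149171 -0.84291215 -0.96616896]
```

View pics/a3.png

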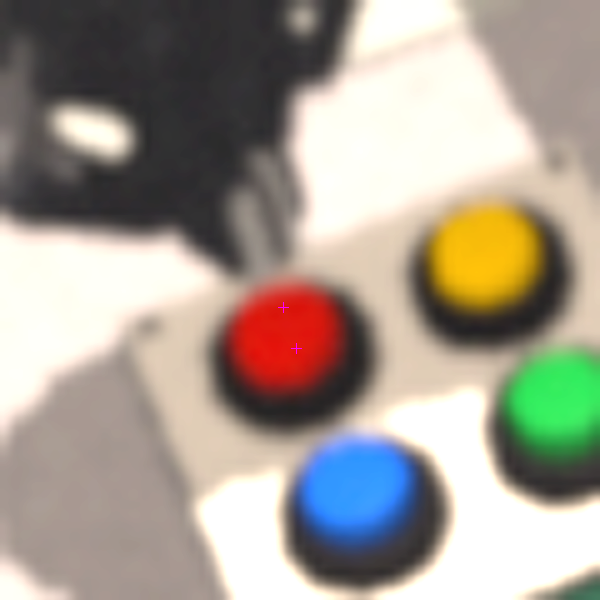

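No contact yet at nominal, so the tip really is higher. I'll continue down.

>>> jog_arm:
  increments:
    - [0, 0, 0.004, 0]
    - [0, 0, 0.008, 0]
    - [0, 0, 0.011, 0]
    - [0, 0, 0.014, 0]
    - [0, 0, 0.014, 0]

```text
clock: 5.5
position: [493.5, -280.7, 64.4]
ee_rot: [-0.185, 0.983, -0.0, 0.002]
contact_force: [0.1, -1.4, 0.1]
gripper_width: 0.2
```

```bash
python3 look.py a4 165 225 60
```

```text
5.5 [ 493.50524425 -280.65015338   64.41051792] [ 0.12419594 -1.37673158  0.12414931] [-0.23235086  0.43338422 -0.32306971 -0.00142064 -0.81110796 -0.9661501 ]
```

View pics/a4.png

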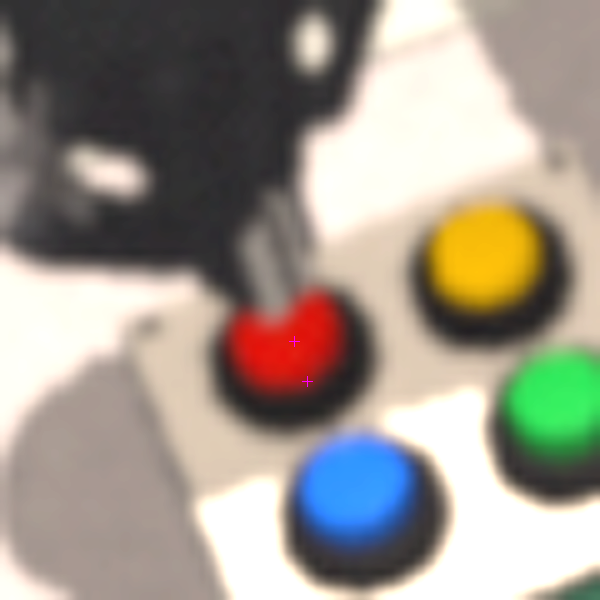

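The tip is now at about (277,325), almost on the red key's top at (287,335). I'll continue in fine steps.

>>> jog_arm:
  increments:
    - [0, 0, 0.002, 0]
    - [0, 0, 0.004, 0]
    - [0, 0, 0.005, 0]
    - [0, 0, 0.005, 0]

```text
clock: 6.1
position: [493.7, -280.7, 59.7]
ee_rot: [-0.185, 0.983, -0.0, 0.002]
contact_force: [1.0, 0.4, -0.5]
gripper_width: -0.1
```

```bash
python3 look.py a5 165 225 60
```

```text
6.1 [ 493.74269079 -280.74178365   59.66173668] [ 1.00002439  0.36750389 -0.47904001] [-0.23236401  0.43962084 -0.32755875 -0.00131684 -0.79983568 -0.9661267 ]
```

View pics/a5.png

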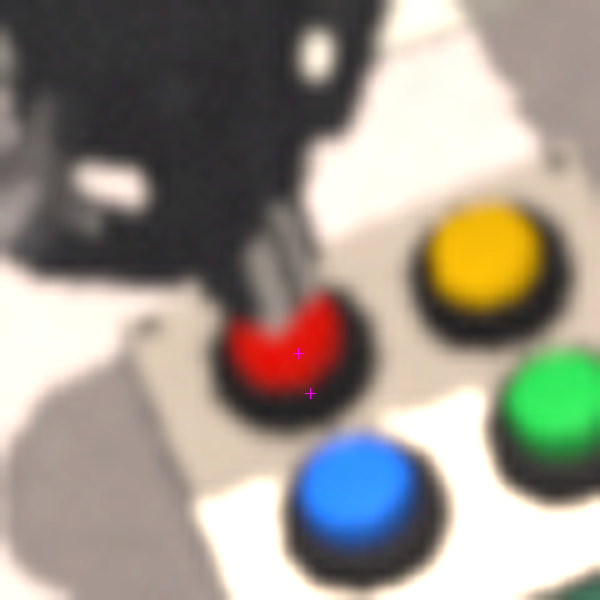

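>>> jog_arm:
  increments:
    - [0, 0, 0.002, 0]
    - [0, 0, 0.004, 0]
    - [0, 0, 0.006, 0]
    - [0, 0, 0.006, 0]

```text
clock: 6.7
position: [493.7, -280.7, 53.5]
ee_rot: [-0.185, 0.983, -0.0, 0.002]
contact_force: [-0.0, 0.5, 0.3]
gripper_width: -0.1
```

```bash
python3 look.py a6 165 225 60
```

```text
6.7 [ 493.66252354 -280.72315956   53.52591283] [-0.01709252  0.47640126  0.28524452] [-0.23236485  0.44767319 -0.33337552 -0.00133508 -0.78626993 -0.96605587]
```

View pics/a6.png

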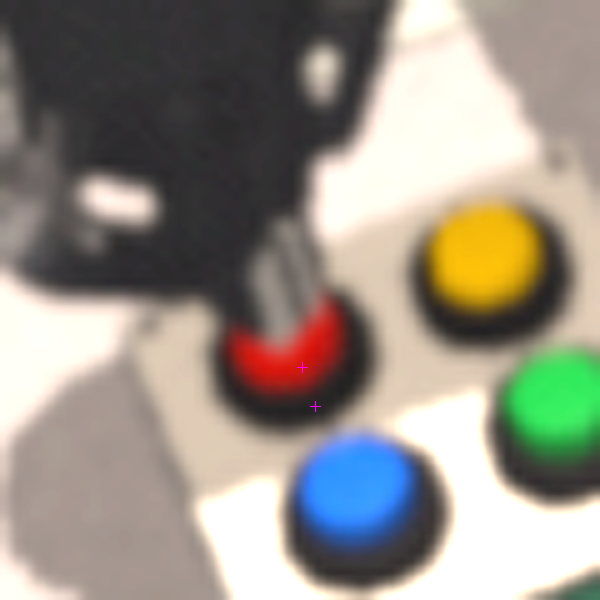

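>>> jog_arm:
  increments:
    - [0, 0, 0.002, 0]
    - [0, 0, 0.004, 0]
    - [0, 0, 0.006, 0]
    - [0, 0, 0.006, 0]

```text
clock: 7.3
position: [493.9, -280.8, 47.9]
ee_rot: [-0.185, 0.983, -0.0, 0.002]
contact_force: [-0.3, 0.4, 3.1]
gripper_width: 0.2
```

```bash
python3 look.py a7 165 225 60;  python3 - <<'E'
from h import *
im=cv2.imread("pics/a7_top.png");x0,y0=300,195;p=read_state()['position']
c=cv2.convertScaleAbs(cv2.resize(im[y0:y0+60,x0:x0+80],(800,600),interpolation=cv2.INTER_CUBIC),alpha=2,beta=10)
for d in(-17,0):
    t=(proj("top",p+[0,0,d])-[x0,y0]+.5)*10;cv2.drawMarker(c,tuple(int(v) for v in t),(255,0,255),0,12,2)
cv2.imwrite("pics/a7t.png",c)
E
```

```text
7.3 [ 493.92243011 -280.7777648    47.91331197] [-0.30151003  0.38023637  3.13663815] [-0.23225815  0.45525541 -0.33845934 -0.00112227 -0.773111   -0.96608892]
```

View pics/a7.png

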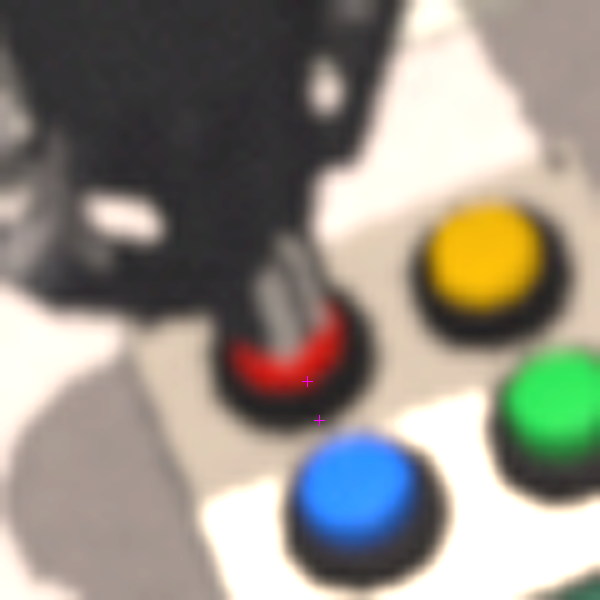

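View pics/a7t.png

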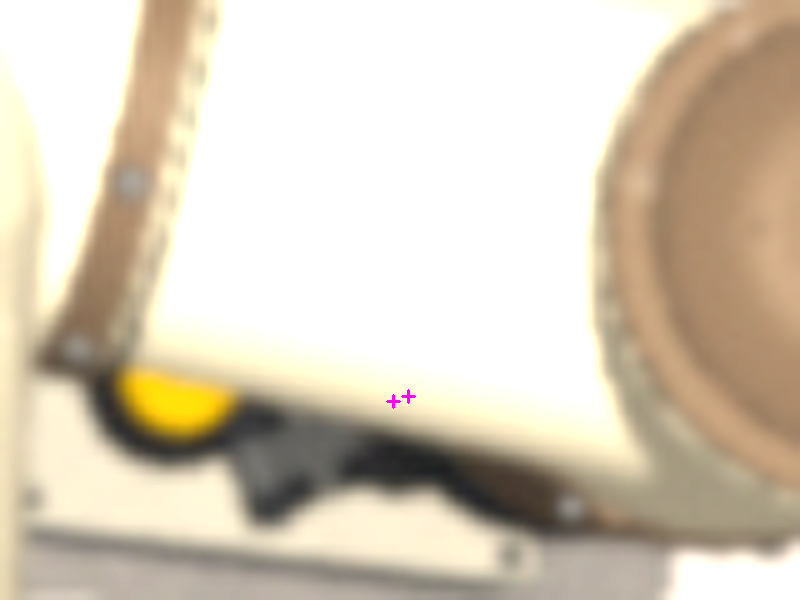

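View pics/a7_scene.png

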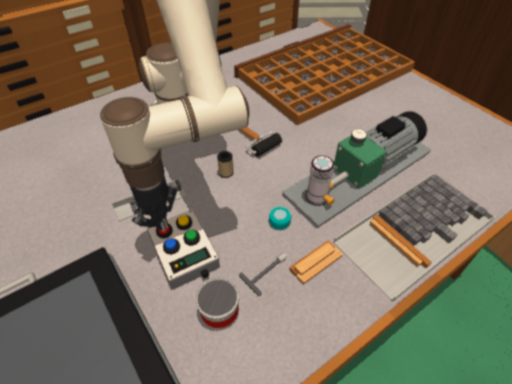

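Contact: 3.1 N upward at TCP z 47.9. That means the closed fingertips are about 17 mm above the reported TCP, not below it. I'll press the last few mm, then let it come up.

>>> jog_arm:
  increments:
    - [0, 0, 0.0015, 0]
    - [0, 0, 0.003, 0]
    - [0, 0, 0.003, 0]
    - [0, 0, 0.003, 0]

```text
clock: 7.9
position: [493.9, -280.8, 45.1]
ee_rot: [-0.185, 0.983, -0.0, 0.002]
contact_force: [-0.9, 0.3, 4.9]
gripper_width: 0.2
```

```bash
python3 look.py a8 165 225 60;python3 -c "
from bench import *
print(read_state()['wrist_torque'])"
```

```text
7.9 [ 493.94663921 -280.81161913   45.11328408] [-0.86550392  0.26313813  4.86195021] [-0.23231245  0.45899255 -0.34105619 -0.00113994 -0.76659152 -0.9660837 ]
[0.27744872 0.34156355 0.03565779]
```

View pics/a8.png

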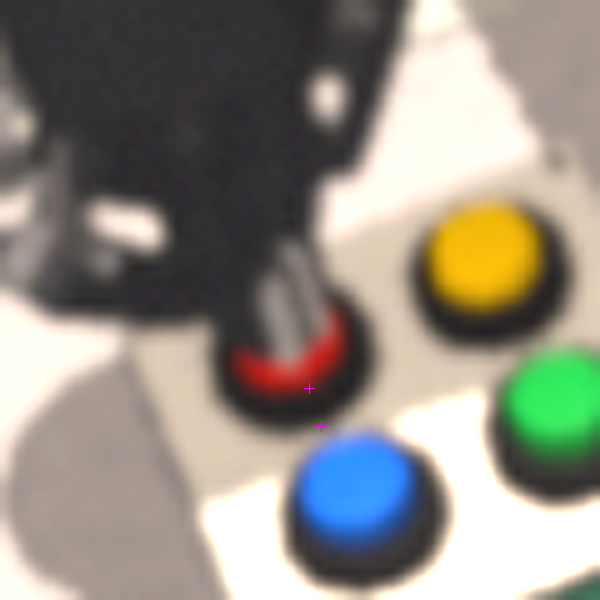

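```bash
python3 - <<'E'
from h import *
a=[]
for f in("a4","a6","a8"):
    im=cv2.imread(f"pics/{f}_scene.png"); a.append(cv2.resize(im[210:245,155:200],(266*1,207),interpolation=cv2.INTER_CUBIC))
    h=cv2.cvtColor(im,cv2.COLOR_BGR2HSV)
    for nm,lo,hi in(("y",(22,150,80),(34,255,255)),("r",(174,150,80),(180,255,255)),("b",(100,150,80),(125,255,255)),("g",(45,150,60),(85,255,255))):
        m=cv2.inRange(h,lo,hi);m[:, :150]=0;m[:205]=0;m[260:]=0;m[:,205:]=0;M=cv2.moments(m,True);print(f,nm,M['m00'],(M['m10']/max(M['m00'],1)),M['m01']/max(M['m00'],1))
cv2.imwrite("pics/cmp.png",cv2.convertScaleAbs(np.hstack(a),alpha=1.7))
E
```

```text
a4 y 88.0 183.0909090909091 220.42045454545453
a4 r 0.0 0.0 0.0
a4 b 96.0 170.23958333333334 243.73958333333334
a4 g 86.0 190.93023255813952 235.09302325581396
a6 y 88.0 183.0909090909091 220.42045454545453
a6 r 0.0 0.0 0.0
a6 b 96.0 170.23958333333334 243.73958333333334
a6 g 87.0 190.9655172413793 235.13793103448276
a8 y 88.0 183.0909090909091 220.42045454545453
a8 r 0.0 0.0 0.0
a8 b 97.0 170.2680412371134 243.69072164948454
a8 g 87.0 190.89655172413794 235.16091954022988
```

View pics/cmp.png

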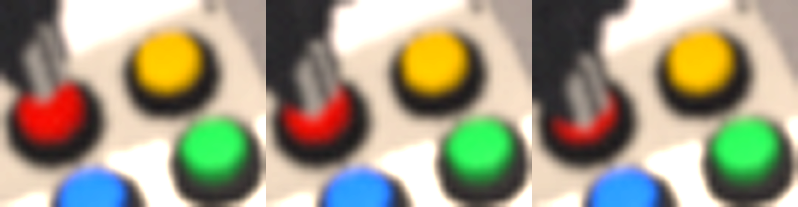

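Yellow, blue and green haven't moved and red is visibly sunk. I'll press 1 mm more to be certain, then lift 25 mm and shift to blue, (+51.6,-6.1) from red.

>>> jog_arm:
  increments:
    - [0, 0, 0.001, 0]
    - [0, 0, 0.001, 0]
    - [0, 0, -0.012, 0]
    - [0, 0, -0.025, 0]
    - [-0.023, -0.012, -0.025, 0]
    - [-0.046, -0.0245, -0.025, 0]
    - [-0.046, -0.0245, -0.025, 0]
    - [-0.046, -0.0245, -0.015, 0]
    - [-0.046, -0.0245, -0.007, 0]
    - [-0.046, -0.0245, -0.007, 0]

```text
clock: 9.25
position: [544.5, -286.7, 51.3]
ee_rot: [-0.185, 0.983, 0.0, 0.001]
contact_force: [-0.1, -0.6, 0.4]
gripper_width: -0.3
```

```bash
python3 look.py b1 170 235 60
```

```text
9.25 [ 544.478872   -286.73126919   51.33955998] [-0.1144203  -0.57815207  0.35775539] [-0.22247922  0.51710402 -0.21187823 -0.00115264 -0.83999291 -0.97622003]
```

View pics/b1.png

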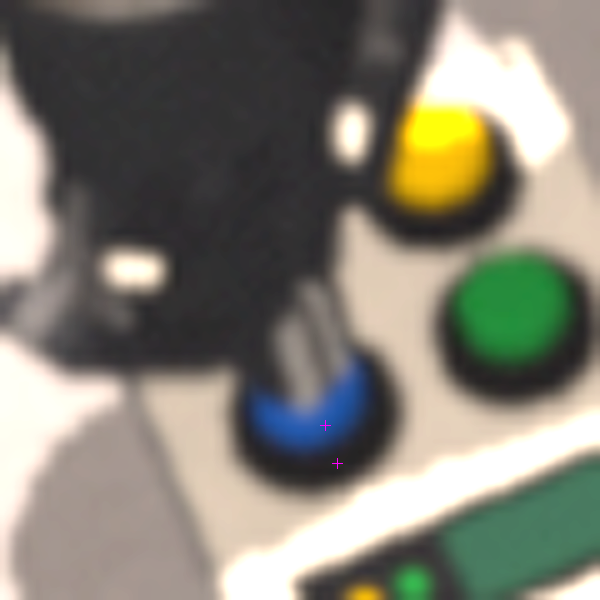

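The tip is centred over the blue key at (310,405) and free of contact. I'll press it.

>>> jog_arm:
  increments:
    - [0, 0, 0.003, 0]
    - [0, 0, 0.005, 0]
    - [0, 0, 0.0063, 0]
    - [0, 0, 0.0063, 0]
    - [0, 0, 0.0063, 0]

```text
clock: 9.98
position: [545.7, -287.1, 46.3]
ee_rot: [-0.185, 0.983, -0.001, 0.002]
contact_force: [0.4, 0.7, 4.5]
gripper_width: -0.0
```

```bash
python3 look.py b2 170 235 60
```

```text
9.975 [ 545.72418585 -287.11542543   46.34508219] [0.44542914 0.68906336 4.46708968] [-2.22446219e-01  5.23671496e-01 -2.15569168e-01 -6.57716679e-04
 -8.26845344e-01 -9.76195454e-01]
```

View pics/b2.png

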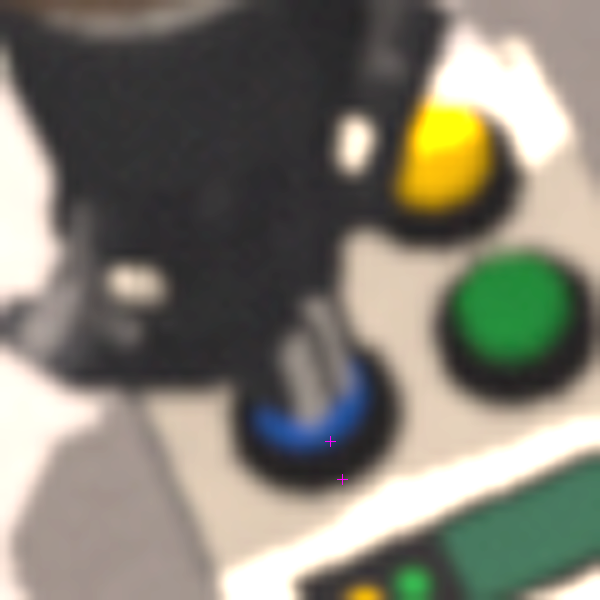

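Blue is at 4.5 N, about 5 mm down. I'll press slightly more, then lift clear and travel high towards the cover with the gripper opening.

>>> jog_arm:
  increments:
    - [0, 0, 0.0025, 0]
    - [0, 0, 0.0025, 0]
    - [0, 0, 0.0025, 0]
    - [0, 0, -0.03, 0]
    - [0, 0, -0.07, 0]
    - [0, 0, -0.12, 0]

```text
clock: 10.82
position: [543.7, -286.4, 165.1]
ee_rot: [-0.184, 0.983, 0.001, 0.0]
contact_force: [0.9, 0.2, 0.1]
gripper_width: -0.0
```

>>> jog_arm:
  increments:
    - [-0.026, 0.046, -0.01, 0]
    - [-0.052, 0.091, -0.02, 0]
    - [-0.077, 0.137, -0.02, 0]
    - [-0.103, 0.183, -0.02, 0]
    - [-0.129, 0.228, -0.02, 0]
    - [-0.155, 0.274, -0.02, 0]
    - [-0.18, 0.319, -0.02, 0]
    - [-0.206, 0.365, -0.02, 0]
    - [-0.206, 0.365, -0.02, 0]
    - [-0.206, 0.365, -0.02, 0]
  hand: 1

```text
clock: 12.08
position: [602.5, 128.2, 184.5]
ee_rot: [-0.185, 0.983, 0.001, -0.001]
contact_force: [-0.1, -0.5, -0.0]
gripper_width: 85.3
```

```bash
python3 look.py c1 320 150 100
```

```text
12.075 [602.45271733 128.18855138 184.508513  ] [-0.05580199 -0.50661295 -0.04747033] [ 0.47108586  0.38854561 -0.05073214 -0.00207412 -1.13343424 -1.66968872]
```

View pics/c1.png

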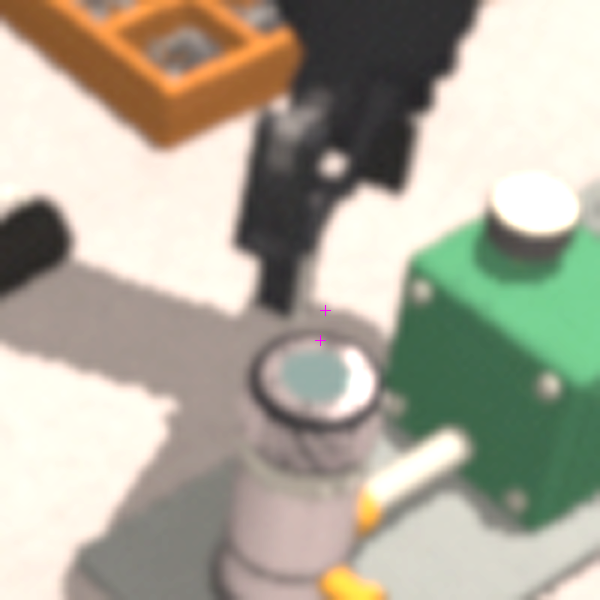

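View pics/c1_top.png

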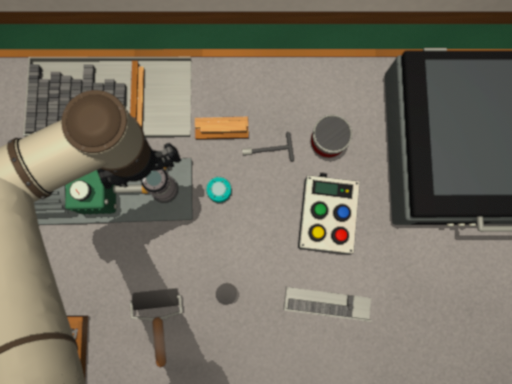

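The scene shows the open gripper above and behind the cover, with its front fingertip at about (283,310) in the crop. The top view shows one finger at (168,156) and the other near (120,180). I'll compare these with the predictions.

```bash
python3 - <<'E'
from h import *
im=cv2.imread("pics/c1_top.png");x0,y0=90,130;p=np.array([602.45,128.2,184.5]);f=7.5
c=cv2.convertScaleAbs(cv2.resize(im[y0:y0+80,x0:x0+106],(795,600),interpolation=cv2.INTER_CUBIC),alpha=2,beta=10)
r=R.from_quat([-0.185,.983,0,0]).as_matrix()
for z in(0,30,60):
  for y in(-43,0,43):
    q=p+r@[0,y,-z];t=(proj("top",q)-[x0,y0]+.5)*f;cv2.drawMarker(c,tuple(int(v) for v in t),[(255,0,255),(0,255,0),(0,0,255)][z//30],0,12,2)
    print(z,y,proj("scene",q)) 
t=(proj("top",(606,128.5,150.5))-[x0,y0]+.5)*f;cv2.drawMarker(c,tuple(int(v) for v in t),(255,255,0),1,14,2)
cv2.imwrite("pics/c1t.png",c)
E
```

```text
0 -43 [315.8049037  161.39650681]
0 0 [323.77499959 151.29098361]
0 43 [331.34677373 141.69050448]
30 -43 [317.23361354 152.26892016]
30 0 [325.36299997 142.15356135]
30 43 [333.07632791 132.55590225]
60 -43 [318.73667208 142.66634254]
60 0 [327.03141322 132.55344002]
60 43 [334.89116649 122.97087231]
```

View pics/c1t.png

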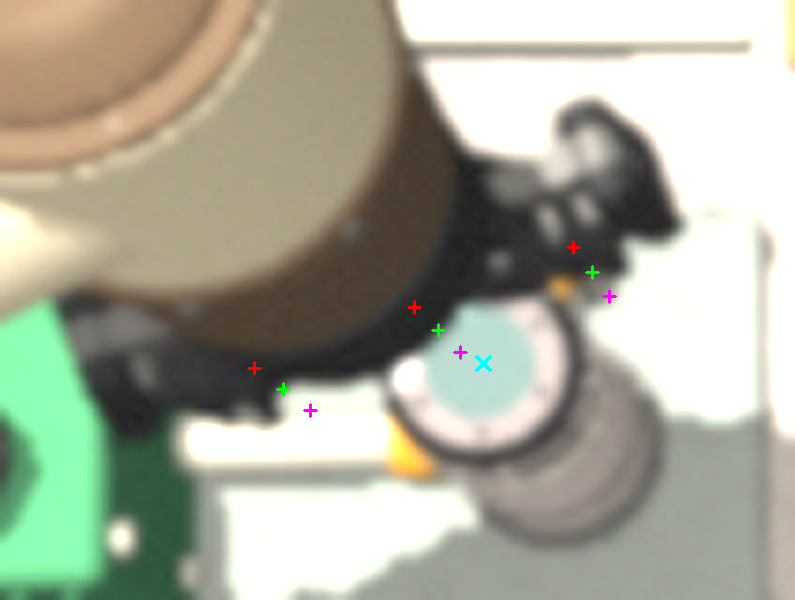

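The open-finger prediction fits: tips at TCP+30 mm in both views, within 1-3 mm. I'll shift 3.5 mm in x to (606,128), descend to just above the cover and check.

>>> jog_arm:
  increments:
    - [-0.0033, -0.0013, 0, 0]
    - [-0.0033, -0.0013, 0.025, 0]
    - [-0.0033, -0.0013, 0.05, 0]
    - [-0.0033, -0.0013, 0.05, 0]
    - [-0.0033, -0.0013, 0.05, 0]

```text
clock: 12.8
position: [607.1, 127.0, 136.3]
ee_rot: [-0.184, 0.983, 0.001, 0.0]
contact_force: [-0.1, 0.8, 0.3]
gripper_width: 85.1
```

```bash
python3 look.py c2 320 155 60; python3 - <<'E'
from h import *
im=cv2.imread("pics/c2_top.png");x0,y0=110,140;f=10
c=cv2.convertScaleAbs(cv2.resize(im[y0:y0+60,x0:x0+80],(800,600),interpolation=cv2.INTER_CUBIC),alpha=2,beta=10)
cv2.imwrite("pics/c2t.png",c)
E
```

```text
12.8 [607.14514671 126.97506762 136.30127308] [-0.07715975  0.79751567  0.34610692] [ 4.66159534e-01  4.34376970e-01 -1.07020259e-01 -1.24378445e-03
 -1.02839007e+00 -1.66698493e+00]
```

View pics/c2.png

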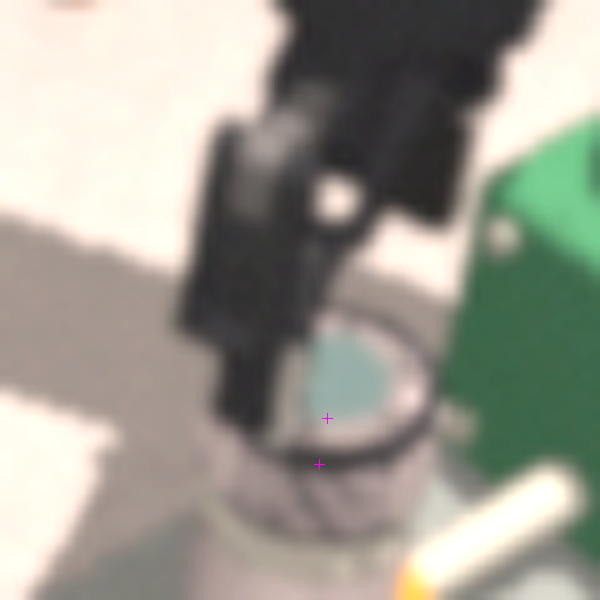

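View pics/c2t.png

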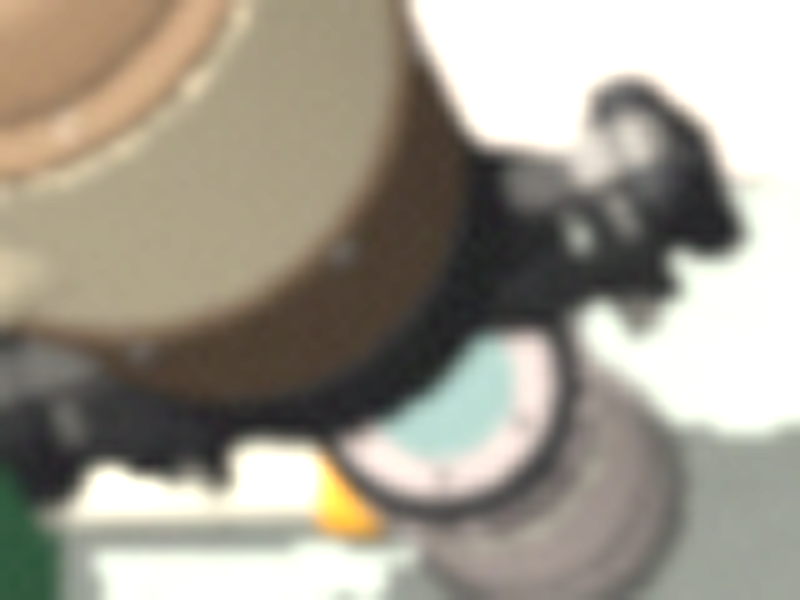

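The fingers flank the cover symmetrically: midpoint (430,380) against cover centre (437,383) in the top crop. I'll descend to TCP z 92.

>>> jog_arm:
  increments:
    - [0.0007, 0.0013, 0.008, 0]
    - [0.0007, 0.0013, 0.016, 0]
    - [0.0007, 0.0013, 0.024, 0]
    - [0.0007, 0.0013, 0.032, 0]
    - [0.0007, 0.0013, 0.038, 0]
    - [0.0007, 0.0013, 0.044, 0]
    - [0.0007, 0.0013, 0.044, 0]
    - [0.0007, 0.0013, 0.044, 0]

```text
clock: 13.9
position: [606.3, 128.5, 92.9]
ee_rot: [-0.184, 0.983, 0.001, 0.001]
contact_force: [0.2, 0.2, 0.3]
gripper_width: 85.5
```

```bash
python3 look.py c3 320 165 60
```

```text
13.9 [606.33548316 128.48613564  92.90603459] [0.1855208  0.23313196 0.29206592] [ 4.68976129e-01  4.76028069e-01 -1.59575231e-01 -1.42798129e-03
 -9.32740276e-01 -1.66918861e+00]
```

View pics/c3.png

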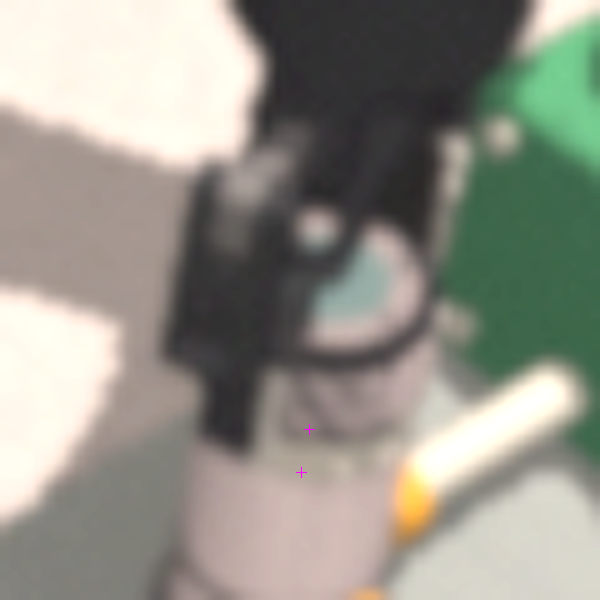

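The near fingertip is at (228,445), beside the lower part of the collar, with no contact. I'll close on the cover.

>>> jog_arm:
  increments:
    - [0, 0, 0, 0]
    - [0, 0, 0, 0]
    - [0, 0, 0, 0]
    - [0, 0, 0, 0]
    - [0, 0, 0, 0]
    - [0, 0, 0, 0]
  hand: -1

```text
clock: 14.75
position: [606.6, 128.5, 93.2]
ee_rot: [-0.184, 0.983, 0.001, 0.001]
contact_force: [0.0, 0.4, 2.6]
gripper_width: 59.0
```

```bash
python3 look.py c4 320 165 60; python3 -c "
from bench import *
print(read_state()['wrist_torque'])"
```

```text
14.75 [606.56277361 128.51411849  93.23025456] [5.35858298e-04 4.33485296e-01 2.56772948e+00] [ 4.68877974e-01  4.75676883e-01 -1.59268729e-01 -1.35419237e-03
 -9.32659611e-01 -1.66915243e+00]
[-0.09324677 -0.05505188 -0.05185539]
```

View pics/c4.png

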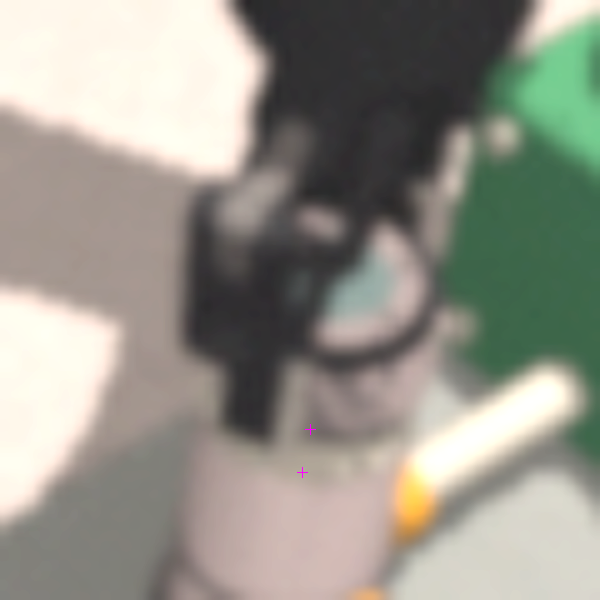

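Gripped at 59 mm, with side forces under 0.5 N. I'll push down lightly to feel the pins.

>>> jog_arm:
  increments:
    - [0, 0, 0.001, 0]
    - [0, 0, 0.0015, 0]
    - [0, 0, 0.002, 0]
    - [0, 0, 0.002, 0]

```text
clock: 15.35
position: [606.6, 128.5, 91.7]
ee_rot: [-0.184, 0.983, 0.001, 0.001]
contact_force: [-2.3, 0.3, 4.8]
gripper_width: 58.7
```

>>> jog_arm:
  increments:
    - [0, 0, 0.001, 0]
    - [0, 0, 0.002, 0]
    - [0, 0, 0.002, 0]

```text
clock: 15.72
position: [606.7, 128.5, 91.5]
ee_rot: [-0.184, 0.983, 0.001, 0.002]
contact_force: [-3.6, -0.8, 10.2]
gripper_width: 58.7
```

Solid stop on the pins: 10 N at z 91.5. Now I'll turn clockwise (positive about tool z) with a light push.

>>> jog_arm:
  increments:
    - [0, 0, 0.0015, 3]
    - [0, 0, 0.0015, 6]
    - [0, 0, 0.0015, 9]
    - [0, 0, 0.0015, 12]
    - [0, 0, 0.0015, 12]

```text
clock: 16.35
position: [608.1, 128.0, 91.3]
ee_rot: [-0.081, 0.997, 0.001, 0.003]
contact_force: [1.8, -3.3, 7.0]
gripper_width: 59.0
```

```bash
python3 look.py d1 320 165 60; python3 -c "
from bench import *
print(read_state()['wrist_torque'])"
```

```text
16.35 [608.07401256 127.99589252  91.34149678] [ 1.83153151 -3.31049822  7.00766323] [ 0.46835782  0.47795057 -0.16207831  0.00190696 -0.9243748  -1.87900858]
[-0.79762659 -0.11764819 -0.05465539]
```

View pics/d1.png

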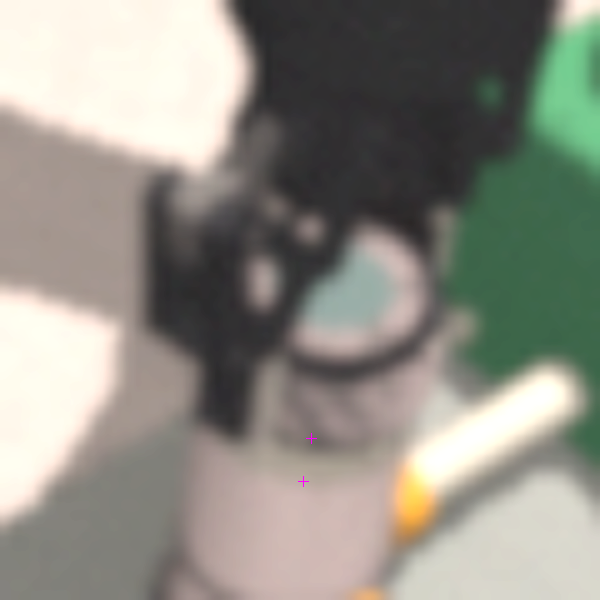

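The cover is turning with the fingers, and 12° clockwise is confirmed from the quaternion. I'll continue, nudging back the 1 mm of drift.

>>> jog_arm:
  increments:
    - [0.0007, 0.0005, 0.0012, 3]
    - [0.0007, 0.0005, 0.0012, 6]
    - [0.0007, 0.0005, 0.0012, 9]
    - [0.0007, 0.0005, 0.0012, 12]
    - [0.0007, 0.0005, 0.0012, 12]

```text
clock: 17.08
position: [608.2, 127.5, 91.5]
ee_rot: [0.024, 1.0, 0.0, 0.004]
contact_force: [-0.2, -3.1, 7.7]
gripper_width: 58.8
```

>>> jog_arm:
  increments:
    - [0.001, 0.0007, 0.0008, 3]
    - [0.001, 0.0007, 0.0008, 6]
    - [0.001, 0.0007, 0.0008, 9]
    - [0.001, 0.0007, 0.0008, 12]
    - [0.001, 0.0007, 0.0008, 12]

```text
clock: 17.7
position: [608.0, 128.0, 91.1]
ee_rot: [0.128, 0.992, 0.001, 0.005]
contact_force: [1.8, -1.9, 2.7]
gripper_width: 58.8
```

>>> jog_arm:
  increments:
    - [0, 0, 0.0015, 0]
    - [0, 0, 0.002, 0]
    - [0, 0, 0.002, 0]

```text
clock: 18.08
position: [608.0, 127.9, 89.7]
ee_rot: [0.127, 0.992, 0.001, 0.005]
contact_force: [-0.7, -1.5, 6.5]
gripper_width: 58.7
```

```bash
python3 look.py d2 320 165 60
```

```text
18.075 [608.02525647 127.90534931  89.68150236] [-0.66543407 -1.5092124   6.52668365] [ 0.46985756  0.47817335 -0.16806444  0.00571667 -0.91577553 -2.29963292]
```

View pics/d2.png

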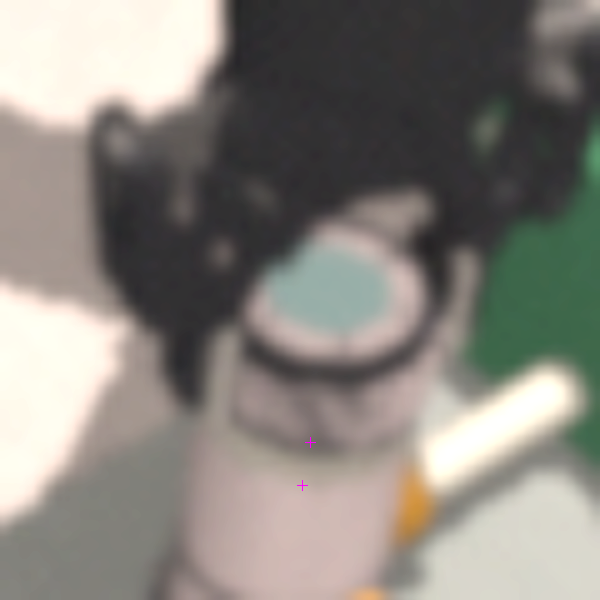

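z has gone below the 91.5 pin stop with only 6.5 N, so it looks like the keyways are engaging. I'll push on.

>>> jog_arm:
  increments:
    - [0, 0, 0.001, 0]
    - [0, 0, 0.002, 0]
    - [0, 0, 0.003, 0]
    - [0, 0, 0.003, 0]

```text
clock: 18.68
position: [608.0, 127.9, 87.9]
ee_rot: [0.127, 0.992, 0.0, 0.005]
contact_force: [-1.9, -1.2, 9.7]
gripper_width: 59.2
```

It's going down but binding a little. I'll ease a few degrees with the push held.

>>> jog_arm:
  increments:
    - [0, 0, 0.002, 1.5]
    - [0, 0, 0.002, 3]
    - [0, 0, 0.003, 3]
    - [0, 0, 0.003, 3]

```text
clock: 19.18
position: [608.0, 127.7, 85.9]
ee_rot: [0.152, 0.988, 0.0, 0.005]
contact_force: [-2.5, -1.6, 8.2]
gripper_width: 58.9
```

```bash
python3 look.py d3 320 165 60; python3 -c "
from bench import *
print(read_state()['wrist_torque'])"
```

```text
19.175 [607.9656862  127.71995941  85.89771339] [-2.47278429 -1.57665841  8.17278628] [ 0.47015498  0.48202199 -0.17298018  0.0070206  -0.90703902 -2.35063222]
[-0.55031767  0.60683528  0.01708188]
```

View pics/d3.png

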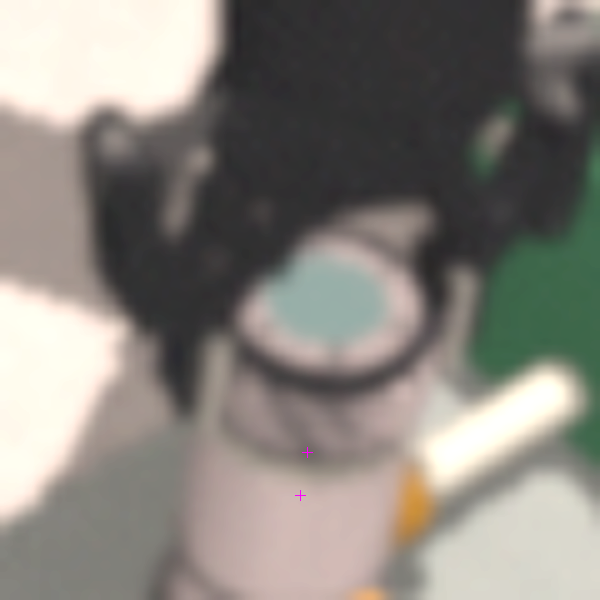

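The cover's glass has moved from y≈288 to y≈302 in the crop and the gap to the shoulder is nearly closed. I'll push it fully home.

>>> jog_arm:
  increments:
    - [0, 0, 0.001, 0]
    - [0, 0, 0.002, 0]
    - [0, 0, 0.003, 0]
    - [0, 0, 0.003, 0]

```text
clock: 19.77
position: [608.0, 127.7, 84.4]
ee_rot: [0.151, 0.988, 0.0, 0.005]
contact_force: [-2.1, -1.1, 11.4]
gripper_width: 58.8
```

>>> jog_arm:
  increments:
    - [0, 0, 0.001, 0]
    - [0, 0, 0.002, 0]
    - [0, 0, 0.003, 0]
    - [0, 0, 0.003, 0]

```text
clock: 20.27
position: [608.0, 127.7, 84.3]
ee_rot: [0.151, 0.989, 0.0, 0.006]
contact_force: [-4.7, -1.2, 16.1]
gripper_width: 58.6
```

```bash
python3 look.py d4 320 165 60; python3 -c "
from bench import *
print(read_state()['wrist_torque'])"
```

```text
20.275 [608.03487087 127.6861698   84.34546904] [-4.72718251 -1.21432231 16.0583426 ] [ 0.47079553  0.48321241 -0.17619905  0.00883959 -0.90169286 -2.3493781 ]
[-0.47401819  1.55959931 -0.02984673]
```

View pics/d4.png

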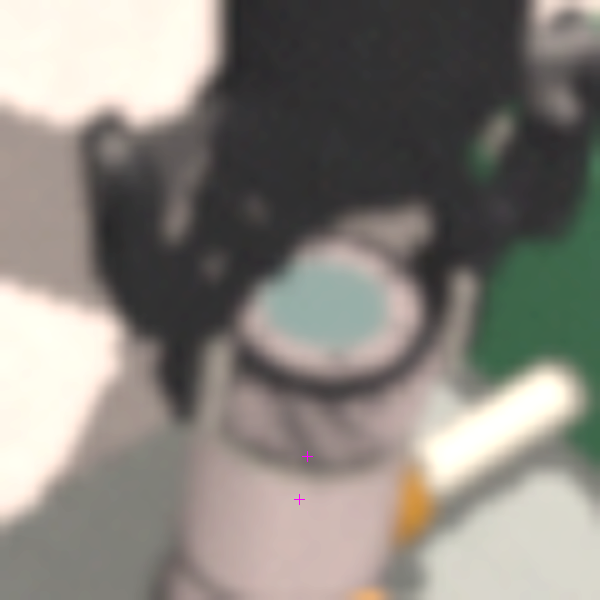

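z stopped hard at 84.3, 7.2 mm below the pin stop (7.5 expected), with force rising to 16 N. The glass at (322.5,165.3) has dropped by the 3 px expected for 9.5 mm. One last check of the keys and that everything is steady.

```bash
python3 - <<'E'
from h import *
im=get_image("scene")[:,:,::-1];im0=cv2.imread("pics/scene0.png")
cv2.imwrite("pics/fin.png",cv2.convertScaleAbs(np.hstack([cv2.resize(i[205:275,145:215],(400,400)) for i in(im0,im)]),alpha=1.5))
hs={"red":[(0,6),(174,180)],"yellow":[(22,34)],"green":[(45,85)],"blue":[(100,125)]}
for k,rs in hs.items():
  o=[]
  for i in(im0,im):
    h=cv2.cvtColor(np.ascontiguousarray(i),cv2.COLOR_BGR2HSV)[205:275,145:215]
    m=sum(cv2.inRange(h,(a,150,80),(b,255,255)) for a,b in rs);N,l,s,c=cv2.connectedComponentsWithStats(m);j=1+np.argmax(s[1:,4]);o.append((c[j].round(2),s[j,4]))
  print(k,o)
s=read_state();print(s['position'],s['contact_force'],s['joint_vel'].round(3),s['gripper_width'])
E
```

```text
red [(array([18.09, 23.33]), np.int32(94)), (array([18.09, 23.33]), np.int32(94))]
yellow [(array([38.08, 15.08]), np.int32(83)), (array([38.07, 15.2 ]), np.int32(85))]
green [(array([45.88, 29.96]), np.int32(75)), (array([45.93, 29.99]), np.int32(76))]
blue [(array([25.17, 38.9 ]), np.int32(86)), (array([25.38, 38.99]), np.int32(88))]
[608.05288041 127.72097611  84.32751109] [-5.09701509 -0.8631758  16.73954698] [-0.001 -0.001  0.     0.001 -0.     0.001] 58.778064439832356
```

View pics/fin.png

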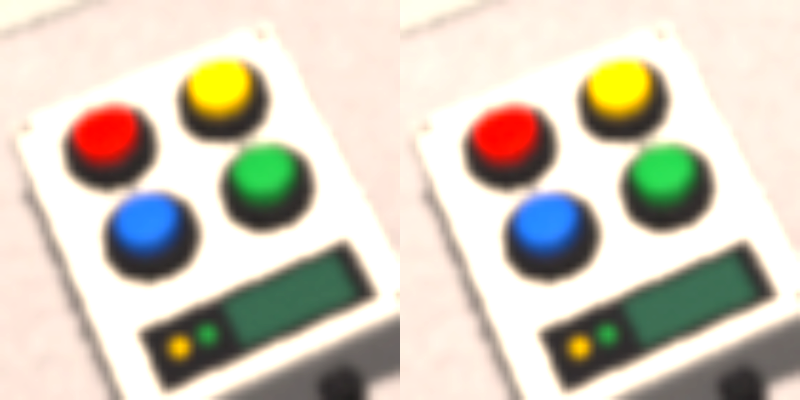

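All four keys look as they did at the start (up), and the arm is still with the cover held down. Handing in.

```bash
python3 -c "
from bench import *
print(job_done())"
```

```text
the job is handed in; nothing more can be done
None
```

I pressed the red key, let it come up, then pressed the blue key. I then gripped the knurled cover, turned it about 39° clockwise under a light push until it dropped over the pins, and pushed it home. I handed the job in at about 20 s with the cover still gripped and pushed down.

**Keys:** Red read 4.9 N, then was pushed 1 mm further; blue read 4.5 N, then was pushed 2.5 mm further. In the final picture all four keys are up and sit where they did at the start. Yellow and green did not visibly move while red was pressed.

**Cover:** It stopped hard 7.2 mm below the pin stop, where 7.5 mm was expected. The push was about 16 N and still, with the jaws at 58.8 mm. The sight glass dropped by the 3 px expected for 9.5 mm of travel.

**Disagreements:**
- **Fingertip position:** the fingertips are not 17 mm ahead of the reported TCP. The images and the contact with the key put them about 17 mm behind it when shut and about 30 mm when open. I first took this for a sideways error; after the top view and the contact settled it, I worked with the measured offset.
- **Lateral position:** the two cameras differed by 3–5 mm sideways. At the end the TCP stood about 2 mm from the measured cover axis, with a 5 N side force and a tilt of about 0.01 rad. I did not measure the cover's own centring and level separately at the end.
- **Other objects:** the arm read no contact while travelling, but I did not compare their positions one by one at the end.

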